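# Re-hang a splash door by its sprung hinge pin

## Task

Move the clear splash door from the empty drying stand to the stand on which the coated slide lies: squeeze the door's two tabs together to draw its sprung hinge pin, slide the fixed pin out of its hole and lift the door off, then lower it the same way round into the other stand's cradles, whose height you must feel for, slide the fixed pin fully home and let the sprung pin snap into its hole. Leave the door hanging freely on both pins; press gently, never with more than about 30 N, and do not disturb the slide, vial, beaker and nozzle.

Things in the scene. Friction and masses are not known exactly. Their poses are not given: they have to be found in the camera images.
- door: loose splash door, 0.2 to 0.33 kg; origin on its hinge axis, midway along its round hinge bar (18 mm thick, 140 mm long, y -70 to +70 mm). Own axes: y along the hinge, z up, x through the pane, away from the robot. A clear framed pane, 100 mm wide and 6 mm thick, hangs below the bar to z = -79 mm. Two upright tabs stand on the bar
- door_grip (a point): where to grip: midway between the tabs when squeezed together, 31 mm above the hinge axis, 22 mm above the bar's top; axes as the door's. Fingers close along y on the tabs' outer faces (each tab 20 mm wide in x, 8 mm thick, top 49 mm above the axis). Squeezed fully they measure 28 mm over the outer faces; grip with 20 to 30 N, which also carries the door
- door_fixed_tip (a point): end of the fixed pin (8 mm thick, 5 mm long, tapered tip), on the hinge axis 75 mm to -y of the door's origin. The fixed tab is the one on this side: its outer face lies at y = -14 mm
- door_sprung_tip (a point): end of the sprung pin, on the hinge axis 85 mm to +y of the door's origin when fully out, 69 mm (inside the bar) when fully drawn. It is a 16 mm thick sleeve with a tip like the fixed pin (8 mm thick, 5 mm long). It moves with the sliding tab, whose outer face is at y = +30 mm when fully out, about +29 mm hung, +14 mm fully drawn
- door_pin (a joint): how far the sprung pin and its tab are drawn in, in m: 0 fully out, about 0.001 when hung, 0.016 fully drawn (a stop). The spring takes about 4 N to start and 8 N at full travel, and pushes the pin out again when let go
- stand_a: the empty drying stand, from which the door is taken; fixed. Origin on the worktop under the middle of its hinge gap; x away from the robot, y along the hinge, z up. Base plate 216 mm (y) by 100 mm (x -35 to +65 mm), 12 mm thick; columns 150 mm high at y = -95 and +95 mm carry the head with two hinge plates
- stand_a_hinge (a point): middle of stand_a's hinge gap, on its hinge axis (114 mm up). Hinge plates reach 28 mm above and below the axis; their inner faces are at y = -74.5 and +74.5 mm, each with an 11 mm hole on the axis. At each plate is a cradle: a ledge 9 mm below the axis, 13 mm deep at -y, 15 mm at +y, between cheeks 21 mm apart that flare to about 30 mm at the top, 13 mm above the axis
- stand_a_hung (a point): point on stand_a's base plate top (12 mm up), at y = -4.5 mm, straight below the door's origin when the door is hung: fixed pin in the -y hole, that end of the bar against the -y plate. To free it, the squeezed door moves 5 to 9 mm to +y (7 is best), then straight up
- stand_b: the drying stand with the coated slide on its base plate, to which the door is moved; fixed. Built like stand_a, with the same axes, but its head is clamped at another height that is not measured: the hinge axis lies somewhere from 100 to 128 mm above the worktop
- stand_b_hung (a point): point on stand_b's base plate top (12 mm up), at y = -4.5 mm, straight below where the door's origin must be when hung (height unknown). Lower the squeezed door 7 mm to +y of this (5 to 9 will do) until its bar rests on both ledges, pins then level with the holes; slide to -y until the bar's end meets the -y plate; ease off; let go
- slide: the coated slide lying on the base plate of stand_b, behind the door, 28x52x9 mm; not to be moved
- vial: small capped vial, 28 mm wide and 56 mm high, in front of stand_b; not to be moved
- beaker: small empty beaker, 43 mm wide and 56 mm high, in front of stand_a; not to be moved
- nozzle: small waisted nozzle, 23 mm wide and 26 mm high, in front of stand_a; not to be moved

How it is judged (in metres and radians):
On the way:
1. the door is lifted off stand_a, its bar 40 mm or more above the hinge axis there (z of door in the frame of stand_a above 0.154 m), for 0.1 s.
At the end, for the whole second after the job is handed in: The door hangs at rest, released, on stand_b, the same way round: both pins out (sprung one drawn under 5 mm) and 3 mm or more deep in their plates, bar within 4 mm (x) and 0.04 rad of the hinge axis, 97 to 130 mm up, pane within 0.2 rad of vertical (x of door in the frame of stand_b between -0.004 and 0.004 m and z of door in the frame of stand_b between 0.097 and 0.13 m and y of door_fixed_tip in the frame of stand_b below -0.0775 m and y of door_sprung_tip in the frame of stand_b above 0.0775 m and value of joint door_pin below 0.005 m and angle between door's own z axis and vertical below 0.2 rad and angle between the y axis of door and the y axis of stand_b, either way round below 0.04 rad and contact force between the fingers and door below 0.1 N and linear speed of door below 0.03 m/s); the robot touches nothing.
It fails at once if the door is pressed against either stand with more than 35 N (contact force between door and stand_a above 35 N or contact force between door and stand_b above 35 N).
It fails at once if the arm or fingers press on a stand with more than 15 N (contact force between any of the arm, the fingers and stand_a above 15 N or contact force between any of the arm, the fingers and stand_b above 15 N).
It fails at once if the slide, vial, beaker or nozzle is moved by more than 15 mm (distance of any of slide, vial, beaker, nozzle from where it was at the start of the episode above 0.015 m).
It also fails if it takes over 45 s, if anything falls off the work surface, if the arm or the gripper's body presses on something with over 40 N, if the wrist force passes 120 N, or if a joint passes its speed limit or range.

## Robot

A 7-joint arm with a two-finger parallel gripper is mounted at the origin on a cart in front of the work surface, level with it; the furniture and walls round the work are solid. World frame = base frame: x ahead of the robot, y to its left, z up, the work surface at z = 0. Lengths are in mm, angles in rad, forces in N, time in s.
With the tool pointing down it reaches from about 400 to 900 mm from the base axis. Payload 5.6 kg.
Tool frame: the origin (TCP) lies midway between the tips of the shut fingers; the grasp point (between the pads) lies 19 mm behind it; z points along the fingers, y is the direction in which the jaws open and shut (so a half turn about z gives the same grasp; the last joint's range is limited). The gripper opens to 92 mm and grips with 3 to 60 N. Pads are 20 mm wide; open, the fingers measure 128 mm over their backs; the gripper's body (75 mm by 189 mm) begins 69 mm behind the grasp point.
Start: joints at [-1.2, 0.468, -0.012, 1.603, 0.006, 1.071, -0.056], TCP at [261.4, 595.129, 214.592] pointing down, gripper open.
Joint ranges: [-2.53, 2.53], [-0.31, 2.02], [-1.57, 1.55], [0.28, 2.44], [-1.29, 4.43], [0.15, 1.84], [-2.92, 2.92]. Speed limits (rad/s): [2.57, 2.57, 3.14, 3.14, 3.14, 3.14, 3.14].

## Interface

Orientations are given as a 3x3 rotation matrix whose columns are the frame's x, y, z axes.
In Python, from station import robot, vision, sign_off gives the robot as it stands.
- The arm moves only by the tool drive_tool, never from a script. Its arguments are lists of equal length, an entry for each row: "linear": the shift along the tool's x, y, z in m, a list of three; "yaw": the turn about the tool's z in degrees. A call has 1 to 12 rows; each row is the pose to reach, as a shift and turn from the pose commanded when the call began, along the tool's axes at that moment; what a row does not reach only later rows make up. A row lasts 1/8 s, in which the tool goes at most 62.5 mm and 10.7 degrees, less where a joint would pass 70% of its speed; a pose out of reach is approached as far as the arm can. A call with a gripper value outside its range is refused whole. "gripper" is the closure, from 0 (fully open) to 1 (shut), set as the call begins (left out, the last holds). The fingers move at their own pace and stop on an object; the grip force is fixed at half the most. Time passes only in rows, so rows that repeat a pose let the fingers close. It gives the time, the measured TCP pose, the force and the opening at its end, in the units of the state.
- robot.get_state(): the state, without advancing time (a new reading comes with each control period).
- vision.camera(name): name is "side" or "top" or "wrist"; returns a dict with "img" (400x640x3 uint8, red, green, blue), "fx", "fy", "cx", "cy" (pixels), "k1" (the pictures are not rectified: a ray, as slopes to the right and down, at radius r is drawn at 1 + k1 r^2 times it, then the intrinsics apply), "rvec" (rotation vector, rad) and "tvec" (3), from world to camera coordinates, as OpenCV has them. Camera axes: x right, y down, z forward; pixel columns grow to the right and rows downward; lengths in mm; the calibration is good to about 2 mm. A picture is of the moment at which its call begins. There is no depth.
- sign_off(): hands the job in, once; it reports no verdict.
The state is a dict: "t": time; "joint_pos": joint angles; "dq": joint speeds; "joint_torque": joint torques, N m; "eef_pos": TCP position; "eef_rot": TCP orientation; "force": force on the tool from outside, world axes, zero at the start; "wrist_torque": the same for the moment, N m; "finger_gap": finger opening in mm.
Only numpy, scipy, OpenCV 4.12 (cv2) and the standard library are available. Lean on these libraries where they do the work, as an engineer would, in place of code of your own. Each camera call takes 0.05 s, during which the arm holds its last target. There are 200 camera calls.

## Working session

There is one attempt and no reset: what is moved stays moved. The work goes in short steps, Python scripts to look and compute and a tool call to move; the robot and the scene stay as the last step left them, time stands still between calls to the robot, and variables do not carry over. Pictures are saved under pics/ and viewed, on a budget of 10 in all, crops included, one or two more only if the job needs it, and the job is handed in when it is done.

Besides the shell and the picture viewer there is one more tool, called after "Call:" as a command line: name --pt "numbers of a row" for each row, then --argument value for the rest. drive_tool: Moves the arm, as the interface text tells. Its arguments: {"type":"object","properties":{"linear":{"type":"array","items":{"type":"array","items":{"type":"number"}}},"yaw":{"type":"array","items":{"type":"number"}},"gripper":{"type":"number"}},"required":["linear","yaw"]}

```bash
mkdir -p pics; ls; cat > h.py <<'E'
import numpy as np, cv2
from station import robot, vision, sign_off
def snap(n,f):
    c=vision.camera(n); cv2.imwrite('pics/'+f,cv2.cvtColor(c['img'],cv2.COLOR_RGB2BGR))
    np.save('pics/'+f+'.npy',{k:v for k,v in c.items() if k!='img'},allow_pickle=True); return c
def load(f): return np.load('pics/'+f+'.npy',allow_pickle=True).item()
def proj(c,P):
    R=cv2.Rodrigues(np.array(c['rvec'],float))[0]; q=np.atleast_2d(P)@R.T+np.ravel(c['tvec'])
    s=q[:,:2]/q[:,2:]; s=s*(1+c['k1']*(s**2).sum(1,keepdims=True))
    return s*[c['fx'],c['fy']]+[c['cx'],c['cy']]
def ray(c,uv):
    R=cv2.Rodrigues(np.array(c['rvec'],float))[0]; d=(np.array(uv,float)-[c['cx'],c['cy']])/[c['fx'],c['fy']]
    s=d.copy()
    for _ in range(30): s=d/(1+c['k1']*(s@s))
    return -R.T@np.ravel(c['tvec']), R.T@np.append(s,1)
def atz(c,uv,z):
    o,d=ray(c,uv); return o+d*(z-o[2])/d[2]
E
python3 - <<'E'
from h import *
for n in('side','top','wrist'):
    c=snap(n,n+'0.png'); print(n,c['fx'],c['k1'],ray(c,(320,200)))
print(robot.get_state())
import cv2
a=cv2.imread('pics/top0.png');b=cv2.imread('pics/side0.png')
E
```

```text
pics
side 475.3901501300169 -0.09198932992780555 (array([ 372.74260651, -822.00265919,  708.75407343]), array([ 0.11124298,  0.80561851, -0.5819392 ]))
top 406.8533400513383 0.03401693804260032 (array([378.34869652,  -8.63762637, 986.99288972]), array([ 0.10489418,  0.02265219, -0.99437067]))
wrist 339.7423970998431 -0.06313602584787928 (array([192.28462695, 625.46431323, 383.39247662]), array([ 0.24535567, -0.11604407, -0.96248309]))
{'t': 0.15, 'joint_pos': array([-1.20003208,  0.4681891 , -0.01162146,  1.60336797,  0.00599765,
        1.07140177, -0.05626549]), 'dq': array([ 2.77479069e-05, -2.32267836e-03, -1.41683113e-03, -2.44526670e-03,
       -9.28644773e-04, -9.30080399e-05,  4.85408418e-04]), 'joint_torque': array([-7.64373704e-05, -5.20948005e+01, -1.29436771e-02, -2.43973768e+01,
       -5.67135110e-02,  1.52782083e-02,  1.16699543e-04]), 'eef_pos': array([261.21222914, 594.7361259 , 213.86821085]), 'eef_rot': array([[-9.15607733e-01,  4.02072477e-01, -4.50013579e-04],
       [ 4.02072719e-01,  9.15606880e-01, -1.25323581e-03],
       [-9.18560977e-05, -1.32841058e-03, -9.99999113e-01]]), 'force': array([-0.71766304, -0.12859851, -0.12395591]), 'wrist_torque': array([-0.01467496, -0.01932794, -0.01626858]), 'finger_gap': 91.82311927804886}
```

View pics/top0.png

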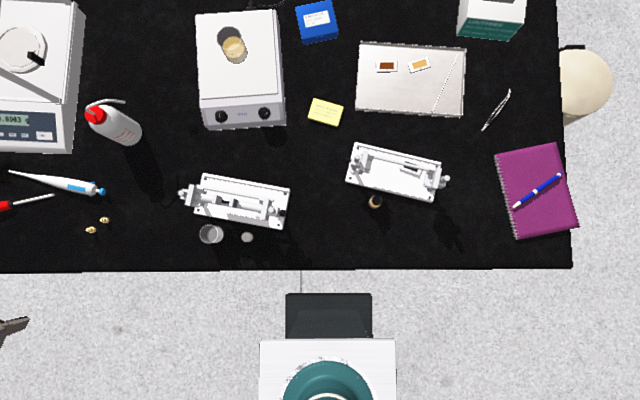

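View pics/side0.png

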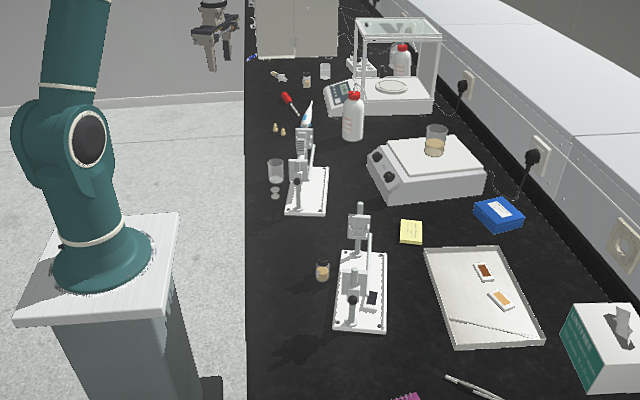

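The top view shows stand_a, with door, beaker and nozzle, around pixel (240,203). Stand_b, with slide and vial, is around (398,172). The side view agrees. I'll zoom in on both stands.

```bash
python3 - <<'E'
import cv2,numpy as np
a=cv2.imread('pics/top0.png')
A=cv2.resize(a[165:250,172:302],None,fx=6,fy=6,interpolation=cv2.INTER_CUBIC)[:,:780]
B=cv2.resize(a[135:215,335:465],None,fx=6,fy=6,interpolation=cv2.INTER_CUBIC)
A=A[:510]; cv2.imwrite('pics/za.png',A); cv2.imwrite('pics/zb.png',B)
E
```

```text
(no output)
```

View pics/za.png

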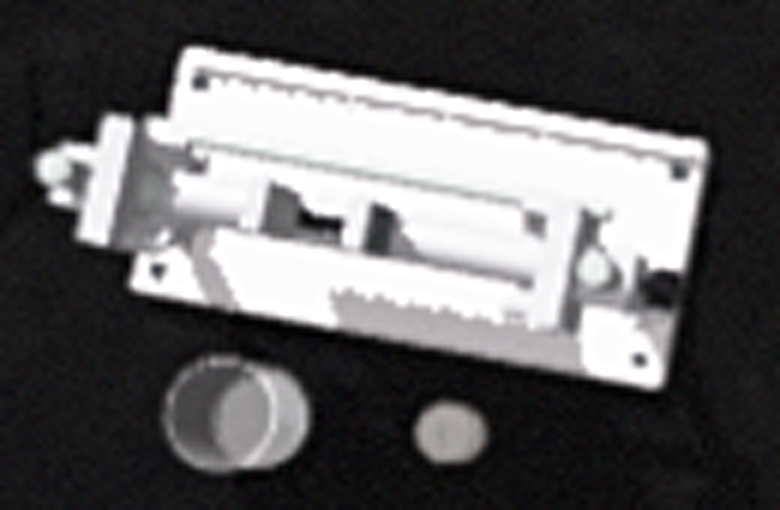

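View pics/zb.png

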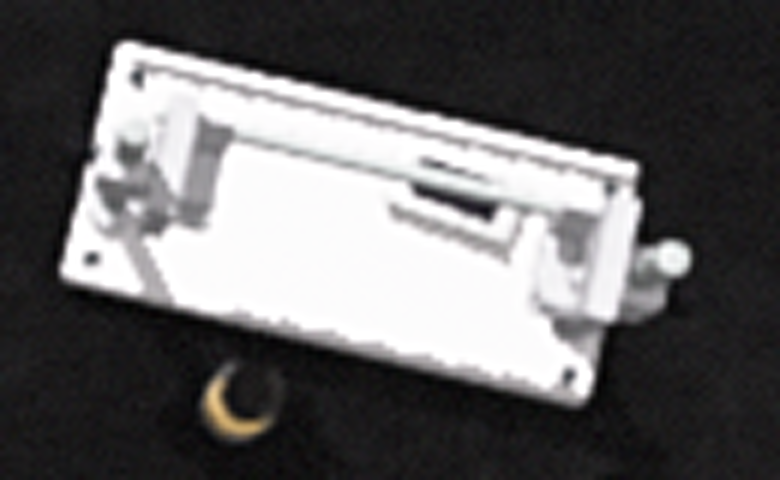

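Both base plates are clear. In the zooms, stand_a's corners are near (185,48), (708,145), (662,388) and (130,290). Stand_b's are (120,42), (636,165), (585,406) and (63,278). Stand_a's tabs are at (255,205) and (355,220). Next I fit the poses.

```bash
cat >> h.py <<'E'
from scipy.optimize import least_squares
def fit(c,uv,P,x0):
    T=lambda p,P:np.c_[p[0]+np.cos(p[2])*P[:,0]-np.sin(p[2])*P[:,1],p[1]+np.sin(p[2])*P[:,0]+np.cos(p[2])*P[:,1],P[:,2]]
    r=least_squares(lambda p:(proj(c,T(p,P))-uv).ravel(),x0,x_scale=[10,10,.1]); return r.x,r.fun.reshape(-1,2)
E
python3 - <<'E'
from h import *
c=load('top0.png')
P=np.array([[65,108,12],[65,-108,12],[-35,-108,6],[-35,108,6.]])
for n,off,q,x0 in(('a',(172,165),[(185,48),(708,145),(662,388),(130,290)],(500,150,0)),('b',(335,135),[(120,42),(636,165),(585,406),(63,278)],(560,-130,0))):
    uv=(np.array(q)+.5)/6-.5+off
    p,r=fit(c,uv,P,x0); print(n,p.round(3),np.hypot(p[0],p[1]),r.round(2).tolist())
    if n=='a':
        for U in((258,205),(358,220)):
            w=atz(c,(np.array(U)+.5)/6-.5+off,163); d=w[:2]-p[:2]; print(w, np.cos(p[2])*d[0]+np.sin(p[2])*d[1], -np.sin(p[2])*d[0]+np.cos(p[2])*d[1])
E
```

```text
a [ 4.66439e+02  2.05547e+02 -1.94000e-01] 509.7202207231022 [[-0.36, -0.24], [-0.04, -0.08], [-0.21, 0.24], [0.61, 0.08]]
[469.68694054 224.70210807 163.        ] -0.5093140260961531 19.421572165538763
[464.27674576 190.77552938 163.        ] 0.7294731434645048 -14.911332680027472
b [ 5.34699e+02 -1.60140e+02 -2.49000e-01] 558.1644796656813 [[-0.15, -0.14], [0.74, -0.08], [-0.26, -0.07], [-0.34, 0.28]]
```

```bash
cat >> h.py <<'E'
SA=(466.4,205.5,-0.194); SB=(534.7,-160.1,-0.249)
def W(S,x,y,z=0):
    c,s=np.cos(S[2]),np.sin(S[2]); return np.array([S[0]+c*x-s*y,S[1]+s*x+c*y,z])
def shift(t,yaw):  # metres along tool axes, deg, to put TCP at t with tool y along stand y
    s=robot.get_state(); R=s['eef_rot']; a=np.arctan2(R[1,1],R[0,1]); d=np.degrees(a-(np.pi/2+yaw)); d=(d+90)%180-90
    print('shift',((t-s['eef_pos'])@R/1000).round(4),'yaw',round(d,2),'pos',s['eef_pos'].round(1),'F',s['force'].round(1),'M',s['wrist_torque'].round(2),'gap',round(s['finger_gap'],1),'t',round(s['t'],2))
E
python3 -c "
from h import *
shift(W(SA,0,-3,250),SA[2])"
```

```text
shift [-0.345  -0.2769 -0.0357] yaw -12.59 pos [261.2 594.7 213.9] F [-0.7 -0.1 -0.1] M [-0.01 -0.02 -0.02] gap 91.8 t 0.15
```

Call:
drive_tool --pt "-0.035 -0.028 -0.01" --pt "-0.07 -0.056 -0.02" --pt "-0.105 -0.084 -0.03" --pt "-0.14 -0.112 -0.036" --pt "-0.175 -0.14 -0.036" --pt "-0.21 -0.168 -0.036" --pt "-0.245 -0.196 -0.036" --pt "-0.28 -0.224 -0.036" --pt "-0.315 -0.252 -0.036" --pt "-0.345 -0.277 -0.036" --pt "-0.345 -0.277 -0.036" --pt "-0.345 -0.277 -0.036" --yaw '[-1.5,-3,-4.5,-6,-7.5,-9,-10.5,-12,-12.6,-12.6,-12.6,-12.6]' --gripper 0.15

```text
t: 1.65
eef_pos: [465.4, 203.5, 250.5]
eef_rot: [[-0.981, 0.192, -0.0], [0.192, 0.981, 0.0], [0.0, 0.0, -1.0]]
force: [-0.0, 0.4, 0.4]
finger_gap: 78.0
```

```bash
python3 - <<'E'
from h import *
c=snap('wrist','w1.png'); shift(W(SA,0,-3,128),SA[2])
for n,P in dict(fix_tab=(0,-14.5-4,163),fix_in=(0,-10.5,163),sl_out=(0,24.5,163),sl_in=(0,16.5,163),plm=(0,-74.5,142),plp=(0,74.5,142)).items(): print(n,proj(c,W(SA,*P)).round(1))
E
```

```text
shift [-0.0009 -0.0012  0.1225] yaw 0.1 pos [465.2 203.9 250.5] F [-0.6  0.4  0.5] M [-0.05  0.   -0.06] gap 78.2 t 1.7
fix_tab [[301.3 204.4]]
fix_in [[311.4 204.4]]
sl_out [[355.7 204.4]]
sl_in [[345.6 204.4]]
plm [[237.1 197.4]]
plp [[411.9 197.5]]
```

View pics/w1.png

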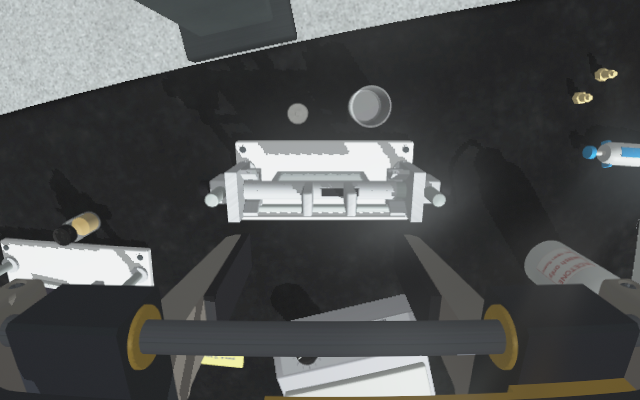

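The wrist view shows the tabs at columns 308 and 350, row 200. The predictions were 306 and 351, so stand_a's pose is good to about 1 mm. Now I descend.

Call:
drive_tool --pt "-0.001 -0.001 0.025" --pt "-0.001 -0.001 0.05" --pt "-0.001 -0.001 0.075" --pt "-0.001 -0.001 0.095" --pt "-0.001 -0.001 0.11" --pt "-0.001 -0.001 0.118" --pt "-0.001 -0.001 0.122" --pt "-0.001 -0.001 0.122" --yaw '[0,0,0,0,0,0,0,0]'

```text
t: 2.7
eef_pos: [466.8, 201.8, 128.8]
eef_rot: [[-0.981, 0.193, 0.0], [0.193, 0.981, 0.0], [-0.0, 0.0, -1.0]]
force: [0.2, 1.0, 0.0]
finger_gap: 78.0
```

Call:
drive_tool --pt "0 0 0" --pt "0 0 0" --pt "0 0 0" --pt "0 0 0" --pt "0 0 0" --pt "0 0 0" --yaw '[0,0,0,0,0,0]' --gripper 1

```text
t: 3.45
eef_pos: [466.9, 201.3, 128.9]
eef_rot: [[-0.981, 0.193, 0.0], [0.193, 0.981, -0.0], [-0.0, -0.0, -1.0]]
force: [-0.5, 1.3, 3.6]
finger_gap: 28.0
```

```bash
python3 - <<'E'
from h import *
shift(W(SA,0,2.5,128),SA[2])
E
```

```text
shift [0.0013 0.0065 0.0009] yaw -0.01 pos [466.9 201.3 128.9] F [-0.5  1.3  3.6] M [0.37 0.05 0.12] gap 28.0 t 3.45
```

Call:
drive_tool --pt "0 0.001 -0.0005" --pt "0 0.0025 -0.0005" --pt "0 0.004 -0.0005" --pt "0 0.0055 -0.0005" --pt "0 0.0068 -0.0005" --pt "0 0.0068 -0.0005" --pt "0 0.0068 -0.0005" --yaw '[0,0,0,0,0,0,0]'

```text
t: 4.32
eef_pos: [468.0, 208.6, 129.0]
eef_rot: [[-0.981, 0.193, 0.0], [0.193, 0.981, 0.0], [-0.0, 0.0, -1.0]]
force: [-0.6, -2.6, 1.1]
finger_gap: 27.9
```

Call:
drive_tool --pt "0 0 -0.003" --pt "0 0 -0.007" --pt "0 0 -0.012" --pt "0 0 -0.012" --yaw '[0,0,0,0]'

```text
t: 4.82
eef_pos: [468.2, 208.6, 141.6]
eef_rot: [[-0.981, 0.193, 0.001], [0.193, 0.981, 0.001], [-0.001, 0.001, -1.0]]
force: [0.6, 0.3, -3.0]
finger_gap: 27.4
```

Call:
drive_tool --pt "0 0 -0.02" --pt "0 0 -0.045" --pt "0 0 -0.075" --pt "0 0 -0.105" --pt "0 0 -0.125" --pt "0 0 -0.133" --pt "0 0 -0.133" --yaw '[0,0,0,0,0,0,0]'

```text
t: 5.7
eef_pos: [467.9, 208.3, 274.0]
eef_rot: [[-0.981, 0.193, 0.0], [0.193, 0.981, 0.0], [-0.0, 0.0, -1.0]]
force: [-0.6, -0.6, -2.3]
finger_gap: 27.5
```

```bash
python3 - <<'E'
from h import *
shift(W(SB,1.3,2.5,275),SB[2])
E
```

```text
shift [-0.138  -0.3462 -0.0011] yaw 3.16 pos [467.9 208.3 274. ] F [-0.6 -0.6 -2.3] M [0.03 0.08 0.02] gap 27.5 t 5.7
```

Call:
drive_tool --pt "-0.007 -0.0175 0" --pt "-0.021 -0.052 0" --pt "-0.035 -0.087 0" --pt "-0.049 -0.122 0" --pt "-0.063 -0.157 0" --pt "-0.077 -0.192 0" --pt "-0.091 -0.227 0" --pt "-0.105 -0.262 0" --pt "-0.119 -0.297 0" --pt "-0.131 -0.33 0" --pt "-0.138 -0.346 0" --pt "-0.138 -0.346 0" --yaw '[0.3,0.6,0.9,1.2,1.5,1.8,2.1,2.4,2.7,3.16,3.16,3.16]'

```text
t: 7.2
eef_pos: [536.1, -159.1, 273.4]
eef_rot: [[-0.968, 0.249, -0.001], [0.249, 0.968, -0.0], [0.001, -0.0, -1.0]]
force: [0.7, 1.5, -2.3]
finger_gap: 27.6
```

```bash
python3 - <<'E'
from h import *
c=snap('wrist','w2.png'); shift(W(SB,1.3,2.5,275),SB[2])
for n,P in dict(c1=(-35,-108,12),c2=(-35,108,12),c3=(65,-108,12),c4=(65,108,12),plm=(0,-74.5,142),plp=(0,74.5,142)).items(): print(n,proj(c,W(SB,*P)).round(1))
E
```

```text
shift [-0.0004 -0.0005 -0.0015] yaw -0.03 pos [ 536.3 -157.4  273.5] F [-0.4  0.2 -3. ] M [ 0.07 -0.03  0.03] gap 27.2 t 7.25
c1 [[235.3 137.8]]
c2 [[406.6 137.3]]
c3 [[240.5 213.3]]
c4 [[402.  212.9]]
plm [[239.3 189.4]]
plp [[401.9 188.9]]
```

View pics/w2.png

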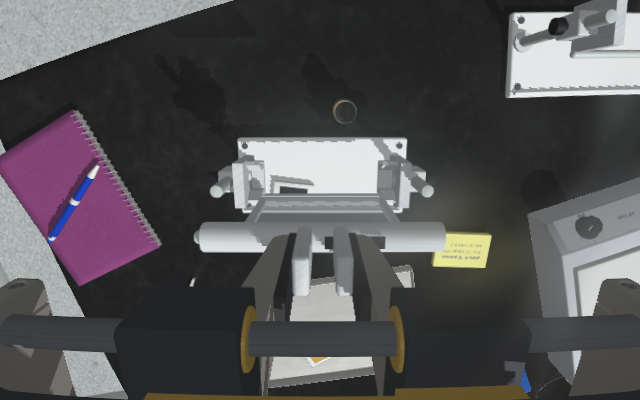

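The stand_b base corners sit at (237,138) and (408,138), about 1.5 px right of prediction. I'll compare both stands by sub-pixel edges.

```bash
python3 - <<'E'
from h import *
for f,S in(('w1.png',SA),('w2.png',SB)):
    c=load(f); g=cv2.cvtColor(cv2.imread('pics/'+f),cv2.COLOR_BGR2GRAY).astype(float)
    out=[]
    for xs in(-31,-28,-25):
        for sg in(-1,1):
            u,v=proj(c,W(S,xs,sg*108,12))[0]; v=int(round(v)); u0=int(round(u))
            row=g[v,u0-9:u0+10]; d=np.abs(np.diff(row)); i=d.argmax(); w=slice(max(0,i-1),i+2); e=u0-9+.5+(np.arange(len(d))[w]*d[w]).sum()/d[w].sum()
            P=atz(c,(e,v),12); q=P[:2]-S[:2]; out.append(round(-np.sin(S[2])*q[0]+np.cos(S[2])*q[1]-sg*108,2))
    vs=[]
    for ys in(-60,-20,20,60):
        u,v=proj(c,W(S,-35,ys,6))[0];u=int(round(u));v0=int(round(v)); col=g[v0-7:v0+8,u]; d=np.abs(np.diff(col)); i=d.argmax(); P=atz(c,(u,v0-7+.5+i),6);q=P[:2]-S[:2]; vs.append(round(np.cos(S[2])*q[0]+np.sin(S[2])*q[1]+35,2))
    print(f,'dy -,+:',out,'dx',vs)
E
```

```text
w1.png dy -,+: [np.float64(1.08), np.float64(-0.47), np.float64(1.24), np.float64(-7.28), np.float64(1.71), np.float64(-0.8)] dx [np.float64(-0.48), np.float64(-0.41), np.float64(-0.44), np.float64(-0.55)]
w2.png dy -,+: [np.float64(1.64), np.float64(0.33), np.float64(2.08), np.float64(0.26), np.float64(2.2), np.float64(0.15)] dx [np.float64(5.6), np.float64(5.79), np.float64(-0.43), np.float64(-0.41)]
```

Call:
drive_tool --pt "0 0.0004 0.02" --pt "0 0.0004 0.045" --pt "0 0.0004 0.07" --pt "0 0.0004 0.09" --pt "0 0.0004 0.103" --pt "0 0.0004 0.11" --pt "0 0.0004 0.113" --pt "0 0.0004 0.113" --yaw '[0,0,0,0,0,0,0,0]'

```text
t: 8.25
eef_pos: [537.1, -157.4, 161.4]
eef_rot: [[-0.969, 0.246, 0.001], [0.246, 0.969, -0.0], [-0.001, 0.0, -1.0]]
force: [0.5, 0.4, -2.6]
finger_gap: 27.4
```

Call:
drive_tool --pt "0 0 0.003" --pt "0 0 0.006" --pt "0 0 0.008" --pt "0 0 0.01" --pt "0 0 0.012" --yaw '[0,0,0,0,0]'

```text
t: 8.88
eef_pos: [536.8, -157.5, 148.9]
eef_rot: [[-0.969, 0.246, 0.0], [0.246, 0.969, -0.0], [-0.0, -0.0, -1.0]]
force: [-0.2, 0.8, -2.7]
finger_gap: 27.2
```

```bash
python3 - <<'E'
from h import *
shift(W(SB,1.3,3.3,148),SB[2])
c=snap('side','s2.png')
for z in(100,114,128): print(z,proj(c,[W(SB,0,74.5,z),W(SB,0,-95,z+28)]).round(0).tolist())
a=cv2.imread('pics/s2.png')[170:350,290:430]; cv2.imwrite('pics/s2z.png',cv2.resize(a,None,fx=3.3,fy=3.3,interpolation=cv2.INTER_CUBIC))
E
```

```text
shift [0.0001 0.0002 0.0009] yaw -0.0 pos [ 536.8 -157.5  148.9] F [-0.2  0.8 -2.7] M [ 0.01  0.08 -0.01] gap 27.2 t 8.88
100 [[358.0, 229.0], [354.0, 278.0]]
114 [[359.0, 223.0], [355.0, 272.0]]
128 [[359.0, 218.0], [355.0, 266.0]]
```

View pics/s2z.png

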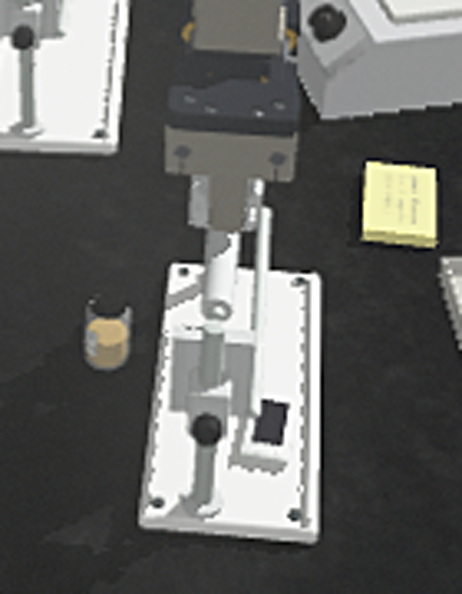

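The bar (zoom (218,310)) is still clear above the -y cradle block (zoom (212,340)–(212,410)). That puts the axis roughly at 105–115 mm. Now I feel downward.

Call:
drive_tool --pt "0 0 0.0015" --pt "0 0 0.003" --pt "0 0 0.0045" --pt "0 0 0.006" --yaw '[0,0,0,0]'

```text
t: 9.43
eef_pos: [536.8, -157.5, 143.0]
eef_rot: [[-0.969, 0.247, 0.0], [0.247, 0.969, -0.0], [-0.0, 0.0, -1.0]]
force: [0.1, 0.8, -3.1]
finger_gap: 27.7
```

Call:
drive_tool --pt "0 0 0.0015" --pt "0 0 0.003" --pt "0 0 0.0045" --pt "0 0 0.0055" --yaw '[0,0,0,0]'

```text
t: 9.93
eef_pos: [536.8, -157.4, 137.5]
eef_rot: [[-0.969, 0.247, -0.0], [0.247, 0.969, 0.0], [0.0, 0.0, -1.0]]
force: [0.0, -0.2, -1.8]
finger_gap: 27.4
```

Call:
drive_tool --pt "0 0 0.001" --pt "0 0 0.002" --pt "0 0 0.003" --yaw '[0,0,0]'

```text
t: 10.3
eef_pos: [536.8, -157.5, 134.6]
eef_rot: [[-0.969, 0.247, 0.0], [0.247, 0.969, 0.0], [-0.0, 0.0, -1.0]]
force: [-0.1, -0.2, -2.4]
finger_gap: 27.3
```

Call:
drive_tool --pt "0 0 0.001" --pt "0 0 0.002" --pt "0 0 0.003" --yaw '[0,0,0]'

```text
t: 10.68
eef_pos: [536.8, -157.5, 131.5]
eef_rot: [[-0.969, 0.247, 0.0], [0.247, 0.969, 0.0], [-0.0, 0.0, -1.0]]
force: [-0.3, 0.2, -2.3]
finger_gap: 27.1
```

Call:
drive_tool --pt "0 0 0.001" --pt "0 0 0.002" --pt "0 0 0.003" --yaw '[0,0,0]'

```text
t: 11.05
eef_pos: [536.8, -157.4, 128.5]
eef_rot: [[-0.969, 0.246, 0.0], [0.246, 0.969, -0.0], [-0.0, 0.0, -1.0]]
force: [-0.6, -0.3, -2.7]
finger_gap: 27.5
```

Call:
drive_tool --pt "0 0 0.001" --pt "0 0 0.002" --pt "0 0 0.003" --yaw '[0,0,0]'

```text
t: 11.42
eef_pos: [536.8, -157.5, 125.6]
eef_rot: [[-0.969, 0.247, 0.0], [0.247, 0.969, -0.0], [-0.0, -0.0, -1.0]]
force: [0.1, -0.5, -1.8]
finger_gap: 27.4
```

Call:
drive_tool --pt "0 0 0.001" --pt "0 0 0.002" --pt "0 0 0.003" --yaw '[0,0,0]'

```text
t: 11.8
eef_pos: [536.8, -157.4, 122.5]
eef_rot: [[-0.969, 0.247, 0.0], [0.247, 0.969, 0.0], [-0.0, 0.0, -1.0]]
force: [-0.2, -0.1, -2.6]
finger_gap: 27.6
```

Call:
drive_tool --pt "0 0 0.001" --pt "0 0 0.002" --yaw '[0,0]'

```text
t: 12.05
eef_pos: [536.8, -157.5, 120.5]
eef_rot: [[-0.969, 0.247, 0.0], [0.247, 0.969, -0.0], [-0.0, 0.0, -1.0]]
force: [0.4, -0.1, -1.9]
finger_gap: 27.6
```

Call:
drive_tool --pt "0 0 0.001" --pt "0 0 0.002" --yaw '[0,0]'

```text
t: 12.3
eef_pos: [536.8, -157.4, 118.5]
eef_rot: [[-0.969, 0.247, 0.0], [0.247, 0.969, 0.0], [0.0, 0.0, -1.0]]
force: [0.4, 0.9, -3.1]
finger_gap: 27.6
```

Call:
drive_tool --pt "0 0 0.001" --pt "0 0 0.002" --yaw '[0,0]'

```text
t: 12.55
eef_pos: [536.8, -157.4, 116.5]
eef_rot: [[-0.969, 0.247, 0.0], [0.247, 0.969, 0.0], [-0.0, 0.0, -1.0]]
force: [0.7, 0.2, -2.6]
finger_gap: 27.9
```

Call:
drive_tool --pt "0 0 0.001" --pt "0 0 0.002" --yaw '[0,0]'

```text
t: 12.8
eef_pos: [537.0, -157.6, 115.8]
eef_rot: [[-0.969, 0.247, 0.0], [0.247, 0.969, 0.001], [-0.0, 0.001, -1.0]]
force: [-5.2, 0.9, 13.3]
finger_gap: 27.3
```

```bash
python3 - <<'E'
from h import *
shift(W(SB,1.3,3.3,115),SB[2])
c=snap('side','s3.png')
a=cv2.imread('pics/s3.png')[190:320,315:405]; cv2.imwrite('pics/s3z.png',cv2.resize(a,None,fx=4.6,fy=4.6,interpolation=cv2.INTER_CUBIC))
E
```

```text
shift [0.0003 0.0003 0.0008] yaw -0.02 pos [ 537.  -157.6  115.8] F [-5.2  0.9 13.3] M [0.54 1.14 0.05] gap 27.3 t 12.8
```

View pics/s3z.png

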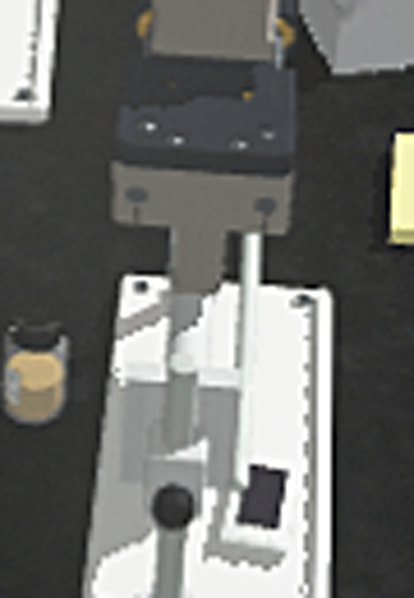

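The zoom shows the bar end between the cheeks at (185,350), and vertical contact was felt at TCP z≈116, so the axis is about 101 mm. The -x force hints that the bar rubs the rear cheek. I'll lift slightly, shift 1 mm toward -x and feel again.

Call:
drive_tool --pt "0 0 -0.002" --pt "0.0012 0 -0.002" --pt "0.0012 0 -0.002" --yaw '[0,0,0]'

```text
t: 13.22
eef_pos: [535.4, -157.1, 116.3]
eef_rot: [[-0.969, 0.246, -0.0], [0.246, 0.969, 0.0], [0.0, -0.0, -1.0]]
force: [-0.7, 0.2, -2.6]
finger_gap: 27.3
```

Call:
drive_tool --pt "0 0 0.001" --pt "0 0 0.0015" --pt "0 0 0.0015" --yaw '[0,0,0]'

```text
t: 13.6
eef_pos: [535.6, -157.2, 115.9]
eef_rot: [[-0.969, 0.247, -0.0], [0.247, 0.969, 0.001], [0.0, 0.0, -1.0]]
force: [-2.8, 0.7, 6.2]
finger_gap: 27.4
```

Call:
drive_tool --pt "0 0 -0.0003" --pt "0 -0.001 -0.0003" --pt "0 -0.002 -0.0003" --pt "0 -0.003 -0.0003" --pt "0 -0.003 -0.0003" --yaw '[0,0,0,0,0]'

```text
t: 14.22
eef_pos: [535.8, -158.1, 115.9]
eef_rot: [[-0.969, 0.245, 0.001], [0.245, 0.969, 0.002], [-0.001, 0.003, -1.0]]
force: [-1.3, 4.6, 5.1]
finger_gap: 27.6
```

Call:
drive_tool --pt "0 -0.0008 0" --pt "0 -0.0016 0" --pt "0 -0.0024 0" --pt "0 -0.0024 0" --yaw '[0,0,0,0]'

```text
t: 14.72
eef_pos: [535.5, -161.6, 115.9]
eef_rot: [[-0.969, 0.246, 0.002], [0.246, 0.969, 0.001], [-0.002, 0.001, -1.0]]
force: [1.9, 5.3, 5.5]
finger_gap: 27.6
```

Call:
drive_tool --pt "0 -0.0006 -0.0002" --pt "0 -0.0012 -0.0002" --pt "0 -0.0012 -0.0002" --yaw '[0,0,0]'

```text
t: 15.1
eef_pos: [534.7, -163.4, 115.9]
eef_rot: [[-0.969, 0.247, 0.001], [0.247, 0.969, 0.0], [-0.001, 0.0, -1.0]]
force: [2.5, 4.4, 5.0]
finger_gap: 27.4
```

Call:
drive_tool --pt "0 -0.0005 0" --pt "0 -0.001 0" --pt "0 -0.001 0" --yaw '[0,0,0]'

```text
t: 15.48
eef_pos: [534.3, -164.3, 115.9]
eef_rot: [[-0.969, 0.247, 0.001], [0.247, 0.969, 0.0], [-0.001, 0.001, -1.0]]
force: [1.4, 4.3, 4.9]
finger_gap: 27.8
```

Call:
drive_tool --pt "0 -0.0005 0" --pt "0 -0.001 0" --pt "0 -0.001 0" --yaw '[0,0,0]'

```text
t: 15.85
eef_pos: [534.2, -164.4, 115.9]
eef_rot: [[-0.969, 0.246, 0.001], [0.246, 0.969, 0.001], [-0.001, 0.001, -1.0]]
force: [2.4, 5.5, 5.7]
finger_gap: 27.4
```

Call:
drive_tool --pt "0 -0.0005 0" --pt "0 -0.001 0" --pt "0 -0.001 0" --yaw '[0,0,0]'

```text
t: 16.23
eef_pos: [534.3, -164.4, 115.9]
eef_rot: [[-0.969, 0.245, 0.001], [0.245, 0.969, 0.002], [-0.001, 0.003, -1.0]]
force: [2.1, 9.0, 5.2]
finger_gap: 27.6
```

```bash
python3 - <<'E'
from h import *
shift(W(SB,0,-4.5,115),SB[2])
E
```

```text
shift [ 0.0007 -0.0002  0.0009] yaw 0.06 pos [ 534.3 -164.4  115.9] F [2.1 9.  5.2] M [ 1.99 -0.6  -0.1 ] gap 27.6 t 16.23
```

Call:
drive_tool --pt "0 0.0008 -0.0003" --pt "0 0.0013 -0.0004" --pt "0 0.0013 -0.0004" --yaw '[0,0,0]'

```text
t: 16.6
eef_pos: [534.2, -164.4, 115.9]
eef_rot: [[-0.969, 0.246, 0.001], [0.246, 0.969, 0.001], [-0.001, 0.001, -1.0]]
force: [2.5, 5.8, 2.4]
finger_gap: 27.7
```

Call:
drive_tool --pt "0 0.0006 0" --pt "0 0.0008 0" --yaw '[0,0]'

```text
t: 16.85
eef_pos: [534.2, -164.4, 116.0]
eef_rot: [[-0.969, 0.247, 0.001], [0.247, 0.969, -0.0], [-0.001, 0.0, -1.0]]
force: [2.8, 3.9, 0.6]
finger_gap: 27.7
```

Call:
drive_tool --pt "0 0 0" --pt "0 0 0" --pt "0 0 0" --pt "0 0 0" --pt "0 0 0" --pt "0 0 0" --yaw '[0,0,0,0,0,0]' --gripper 0.15

```text
t: 17.6
eef_pos: [533.0, -165.3, 115.6]
eef_rot: [[-0.969, 0.247, -0.001], [0.247, 0.969, -0.001], [0.001, -0.001, -1.0]]
force: [-0.1, -0.7, 0.9]
finger_gap: 78.1
```

```bash
python3 - <<'E'
from h import *
shift(W(SB,0,2,240),SB[2])
E
```

```text
shift [-0.0003  0.0073 -0.1244] yaw -0.06 pos [ 533.  -165.3  115.6] F [-0.1 -0.7  0.9] M [-0.01 -0.01  0.03] gap 78.1 t 17.6
```

Call:
drive_tool --pt "0 0 -0.005" --pt "0 0 -0.02" --pt "0 0 -0.045" --pt "0 0 -0.075" --pt "0 0 -0.105" --pt "0 0 -0.13" --pt "0 0 -0.14" --pt "0 0 -0.14" --yaw '[0,0,0,0,0,0,0,0]'

```text
t: 18.6
eef_pos: [534.0, -164.5, 256.7]
eef_rot: [[-0.969, 0.246, 0.001], [0.246, 0.969, -0.0], [-0.001, 0.0, -1.0]]
force: [-0.4, 0.7, -0.6]
finger_gap: 78.3
```

```bash
python3 - <<'E'
from h import *
c=snap('wrist','w4.png')
S=(SB[0],SB[1]+1,SB[2])
for n,P in dict(fix_out=(0,-18.5,150),sl_out_hung=(0,24.5,150),plm=(0,-74.5,129),plp=(0,74.5,129),barm=(0,-74.5,110),barp=(0,65.5,110)).items(): print(n,proj(c,W(S,*P)).round(1))
a=cv2.imread('pics/w4.png')[110:250,200:440]; cv2.imwrite('pics/w4z.png',cv2.resize(a,None,fx=3.3,fy=3.3,interpolation=cv2.INTER_CUBIC))
E
```

```text
fix_out [[306.3 196.4]]
sl_out_hung [[357.3 196.3]]
plm [[245.5 190.3]]
plp [[410.1 190.3]]
barm [[249.8 185.4]]
barp [[395.8 185.4]]
```

View pics/w4z.png

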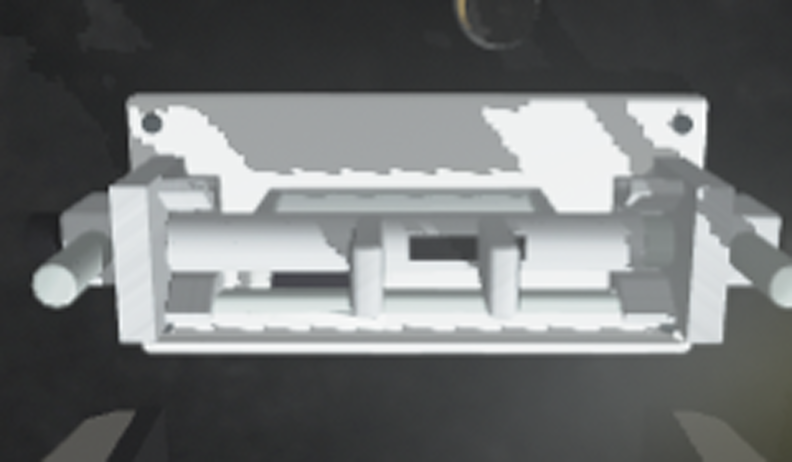

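The final wrist view puts the tabs' outer faces at native columns 306.7 and 357.3; hung predicts 306.3 and 357.3. The bar end meets the -y plate and the sleeve reaches the +y plate. Had the sprung pin missed its hole, the tab would show about 6 px closer in, so both pins are out.

```bash
python3 -c "
from h import *
print(sign_off())"
```

```text
the job is handed in; nothing more can be done
None
```

I moved the door from stand_a to stand_b and handed the job in at about 18.7 s of the 45 s allowed. My last checks show it hanging on both pins.

- **Lift-off:** I squeezed the tabs fully (28 mm opening), slid the door about 7 mm to +y and lifted it off. It rose to about 145 mm above the stand_a axis, well over the 40 mm required.
- **Height on stand_b:** I felt the ledges at TCP z of about 116 mm, which puts the hinge axis at about 101 mm. The contact height was the same after a 1 mm shift in x, so it was the flat ledge and not a cheek.
- **Seating:** I slid the door to -y until it stopped against the plate, eased off and opened the fingers. The highest forces I read were about 16 N pressing down and 9 N sideways.
- **Last picture:** both tabs are within 0.5 px of where they should be when hung. The bar's end is at the -y plate and the sprung pin is out, and the gripper is clear above with no force on it.
- **Disagreements:** stand_b's position in y differed by about 1 mm between the top and wrist cameras. The bar's +y end also looked about 5 px short of the prediction, probably a shadow on the sleeve. Neither changed the result.
- **Not re-measured:** I did not measure the slide, vial, beaker or nozzle again at the end. I felt no unexpected contact along the way.

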